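# Open the wash canister's push-and-turn safety cap

## Robot

A 7-joint arm with a two-finger parallel gripper is mounted at the origin on the work surface. World frame = base frame: x ahead of the robot, y to its left, z up, the work surface at z = 0. Lengths are in m, angles in rad, forces in N, time in s.
With the tool pointing down it reaches from about 0.4 to 0.875 m from the base axis. Payload 6.5 kg.
Tool frame: the origin (TCP) lies at the very end of the fingers, on their centre line; the grasp point (between the pads) lies 19 mm behind it; z points along the fingers, y is the direction in which the jaws open and shut (so a half turn about z gives the same grasp; the last joint's range is limited). The gripper opens to 88 mm and grips with 3 to 60 N. Pads are 18 mm wide; open, the fingers measure 123 mm over their backs; the gripper's body (75 mm by 187 mm) begins 45 mm behind the grasp point.
Start: joints at [-1.263, 0.536, -0.004, 1.538, 0.003, 1.067, -0.071], TCP at [0.237, 0.605, 0.239] pointing down, gripper open.
Joint ranges: [-2.7, 2.7], [-0.37, 2.16], [-1.27, 1.26], [0.24, 2.4], [-1.31, 4.45], [0.19, 1.91], [-2.76, 2.76]. Speed limits (rad/s): [2.39, 2.39, 3.14, 3.14, 3.14, 3.14, 3.14].

## Interface

Orientations are given as a 3x3 rotation matrix whose columns are the frame's x, y, z axes.
In Python, from cell import robot gives the robot as it stands.
- The arm moves only by the tool send_rows, never from a script. Its argument "rows" is text: rows parted by semicolons, each of 7 numbers parted by spaces: the shift along the tool's x, y, z in m, then the turn, a rotation vector about the tool's x, y, z in rad, then the opening in per cent of the stroke, from 0 (shut) to 100 (fully open). In form: dx dy dz rx ry rz jaw; .... A call has 1 to 20 rows; each row is the pose to reach, as a shift and turn from the pose commanded when the call began, along the tool's axes at that moment; what a row does not reach only later rows make up. A row lasts 1/10 s, in which the tool goes at most 50 mm and 8.59 degrees, less where a joint would pass 70% of its speed; a pose out of reach is approached as far as the arm can. A call with a gripper value outside its range is refused whole. The fingers move at their own pace and stop on an object; the grip force is fixed at half the most. Time passes only in rows, so rows that repeat a pose let the fingers close. It gives the time, the measured TCP pose, the force and the opening at its end, in the units of the state.
- robot.sense(): the state, without advancing time (a new reading comes with each control period).
- robot.read_camera(name): name is "scene" or "side" or "wrist"; returns (picture, depth): 480x640x3 uint8, red, green, blue; 480x640 float32, m along the optical axis (not along the pixel's ray), 0 where there is no reading.
- robot.camera_info(name): a dict with "K" (3x3 intrinsics, pixels), "position" and "attitude" of the camera in the world. Camera axes: x right, y up, looking along -z (the intrinsics and any distortion apply to the point x, -y, -z); pixel columns grow to the right and rows downward; lengths in m; the calibration is good to about 2 mm. The wrist camera is an equidistant fisheye: a pixel r from the principal point sees the ray r / f radians off the axis. A picture is of the moment at which its call begins: read the wrist's pose just before it. camera_info takes no time and is no camera call; for the wrist camera it gives the pose at the moment of the call.
- robot.finish_job(): hands the job in, once; it reports no verdict.
Trained networks look in the newest picture that a camera, given by its name, has taken for a name from the list of things; names that differ only in an ending like _2 or _b are one class to them, and where a whole thing is asked for, a point or a joint stands for the part that bears it (a point fixed in the world has none). Each returns a list of dicts, best first, with "score" (0 to 1); they miss things now and then, are a little off and sometimes report something else, mostly with a low value. They report only what shows in the picture. A call takes as long as a camera call. They do not tell look-alikes from the thing itself.
- robot.boxes_of(query, camera): "centre" ([x, y, z] in m, in the coordinates of the camera as it stood for that picture, good to about 4 mm: the middle of the surface that is visible of it).
The state is a dict: "t": time; "joints": joint angles; "qvel": joint speeds; "joint_efforts": joint torques, N m; "tcp_pos": TCP position; "orientation": TCP orientation; "force": force on the tool from outside, world axes, zero at the start; "wrist_torque": the same for the moment, N m; "gripper_width": opening from 0.0 (shut) to 1.0 (fully open).
Only numpy, scipy, OpenCV 4.12 (cv2) and the standard library are available. Lean on these libraries where they do the work, as an engineer would, in place of code of your own. Each camera call takes 0.05 s, during which the arm holds its last target. There are 200 camera calls.

## Task

Open the orange-capped wash canister: the safety cap only lets go while it is pressed down firmly, so push it down, turn it a sixth of a turn anticlockwise (seen from above) while pressed, and lift it off. Set the cap down gently in the steel tray, right way up and flat on its floor. Leave the blue-capped canister, the glove box, the reagent bottle and the tube rack alone.

Things in the scene. Friction and masses are not known exactly. Their poses are not given: they have to be found in the camera images.
- cap_mid (a point): Centre, half-way up on the axis, of the orange ribbed round cap, 52 mm across, 40 mm high, about 0.12 kg, loose; grip it round its side. z: its axis, up; x: along the white stripe on its top. Locked, it is 158 mm above the canister's origin with its x within 0.09 rad of the canister's. Once free, lift it straight up 25 mm or more before moving sideways.
- neck (a point): Centre of the canister's neck rim, under the cap, 150 mm up; axes as the canister's. Three lugs in the cap hook under the neck's ledges. Pressed 6 to 9 mm down, the cap turns anticlockwise from above; at 0.85 to 1.25 rad from locked (best 1.05) it is free to lift off. Not pressed, it neither turns nor lifts. Stops block clockwise turning from locked and going past about 1.3 rad.
- valve (a joint): Spring valve in the neck that pushes the cap up, in m: 0 with the cap locked, grows as the cap is pressed (0.009 at the hard stop), -0.003 when fully up (cap free or off). Upward force about 7 N at 0, 12 N at 0.005, 15 N at 0.009.
- canister: The white canister with an orange band under the orange cap, clamped to the bench (does not move): body 110 mm (x) by 130 mm (y), its shoulder 125 mm high, neck on its vertical centre line. Origin: centre of its underside on the bench, z up. On the round shoulder a red mark lies along its x (shut) and a green mark 1.05 rad anticlockwise (open).
- blue_canister: The same canister with a blue band and a blue cap, clamped to the bench; to be left alone. Origin: centre of its underside; total height 178 mm.
- tray: Flat open stainless tray fixed to the bench, 156 mm (x) by 126 mm (y) outside, walls 3 mm thick and 16 mm high, floor top 3 mm above its origin. Origin: centre of its underside, z up.
- glove_box: Mauve cardboard glove box, 120 x 230 x 70 mm, beyond the work; leave alone. Origin: centre of its underside.
- reagent_bottle: Small amber jar, 56 mm across, 110 mm high, beyond the work; leave alone. Origin: centre of its underside.
- tube_rack: Blue rack of capped sample tubes, 80 x 200 x 95 mm, beyond the work; leave alone. Origin: centre of its underside.
Mind the look-alikes: they are no part of the job. Of the things like the part that bears cap_mid, leave any that is yellow; of the rest the larger one is meant.

How it is judged:
By the outcome, as a careful person would: the job done as asked, in the order asked, and still so for the second after the job is handed in, with the robot touching nothing.
It also fails if it takes over 48 s, if anything falls off the work surface, if the arm or the gripper's body presses on something with over 40 N, if the wrist force passes 120 N, or if a joint passes its speed limit or range.

## Working session

There is one attempt and no reset: what is moved stays moved. The work goes in short steps, Python scripts to look and compute and a tool call to move; the robot and the scene stay as the last step left them, time stands still between calls to the robot, and variables do not carry over. Pictures are saved under pics/ and viewed, about 8 in all and at most 12, crops included, and the job is handed in when it is done.

Besides the shell and the picture viewer there is one more tool, called by a JSON object that holds its "method" and its "body". send_rows: Moves the arm, as the interface text tells. Its arguments: {"type":"object","properties":{"rows":{"type":"string"}},"required":["rows"]}

```bash
mkdir -p pics; cat > h.py <<'E'
import numpy as np, cv2
from cell import robot
def snap(cam):
    i=robot.camera_info(cam); p,d=robot.read_camera(cam); return p,d,i
def w(i,c): return np.array(i["position"])+np.array(i["attitude"])@np.array(c)
def px(i,P):
    c=np.array(i["attitude"]).T@(np.array(P)-np.array(i["position"])); v=np.array([c[0],-c[1],-c[2]])
    return (np.array(i["K"])@v/v[2])[:2]
def cloud(d,i):
    K=np.array(i["K"]); v,u=np.mgrid[:480,:640]
    X=(u-K[0,2])/K[0,0]*d; Y=(v-K[1,2])/K[1,1]*d
    return np.stack([X,-Y,-d],-1)@np.array(i["attitude"]).T+np.array(i["position"])
def save(n,p): cv2.imwrite("pics/"+n,p[:,:,::-1])
E
python3 - <<'E'
from h import *
for c in ["scene","side"]:
    p,d,i=snap(c); save(c+"1.png",p); np.savez(c+"1",p=p,d=d)
    print(c,i["position"],np.round(i["attitude"],3).tolist(),np.array(i["K"]).tolist(),[k for k in i])
    for q in ["cap_mid","canister","blue_canister","tray"]:
        for b in robot.boxes_of(q,c)[:4]: W=w(i,b["centre"]); print(q,round(b["score"],2),W.round(3),px(i,W).round())
print(robot.sense())
E
```

```text
scene [ 1.33096551 -0.34766935  0.67089495] [[0.419, -0.501, 0.757], [0.908, 0.237, -0.346], [-0.006, 0.832, 0.554]] [[551.8897330759377, 0.0, 319.1093313842165], [0.0, 551.8897330759377, 239.69972789386173], [0.0, 0.0, 1.0]] ['K', 'position', 'attitude']
cap_mid 0.67 [ 0.741 -0.057  0.034] [331. 341.]
cap_mid 0.62 [ 0.611 -0.005  0.17 ] [326. 225.]
canister 0.89 [ 0.642 -0.018  0.09 ] [327. 274.]
blue_canister 0.75 [ 0.474 -0.285  0.094] [152. 260.]
tray 0.87 [0.472 0.278 0.002] [413. 230.]
tray 0.17 [ 0.741 -0.288  0.049] [190. 381.]
side [0.37980521 0.86507446 0.79473884] [[-0.975, 0.119, -0.189], [-0.223, -0.582, 0.782], [-0.017, 0.804, 0.594]] [[571.4747166598833, 0.0, 320.3543920014121], [0.0, 571.4747166598833, 244.3878906780434], [0.0, 0.0, 1.0]] ['K', 'position', 'attitude']
cap_mid 0.94 [0.459 0.025 0.039] [383. 300.]
cap_mid 0.67 [ 0.726 -0.038  0.027] [263. 268.]
cap_mid 0.47 [0.579 0.046 0.087] [320. 280.]
canister 0.69 [0.583 0.051 0.082] [317. 283.]
blue_canister 0.64 [ 0.433 -0.238  0.097] [411. 206.]
tray 0.57 [ 0.478  0.28  -0.003] [349. 418.]
{'t': 0.5, 'joints': array([-1.26321764,  0.53641804, -0.00436727,  1.53795458,  0.00262363,
        1.06732941, -0.0711881 ]), 'qvel': array([-3.04425866e-04, -5.92704382e-07,  1.02494995e-03, -2.97345430e-04,
        1.42872196e-04,  2.30820584e-04,  1.03842703e-03]), 'joint_efforts': array([-1.11189427e-03, -5.70464087e+01,  9.88834575e-01, -2.51709580e+01,
       -5.62278251e-02,  1.17568136e-02,  5.23133997e-05]), 'tcp_pos': array([0.23734817, 0.60506539, 0.23868318]), 'orientation': array([[-9.30965873e-01,  3.65106206e-01,  3.20786198e-05],
       [ 3.65106200e-01,  9.30965868e-01, -1.18780175e-04],
       [-7.32314793e-05, -9.88681864e-05, -9.99999992e-01]]), 'force': array([-0.55564346,  0.90586292,  0.50261112]), 'wrist_torque': array([ 0.01279965, -0.01616281,  0.04229928]), 'gripper_width': 1.0020399826351931}
```

View pics/scene1.png

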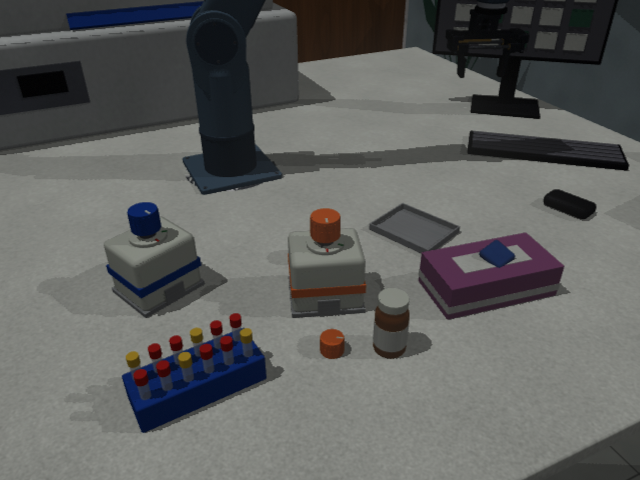

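View pics/side1.png

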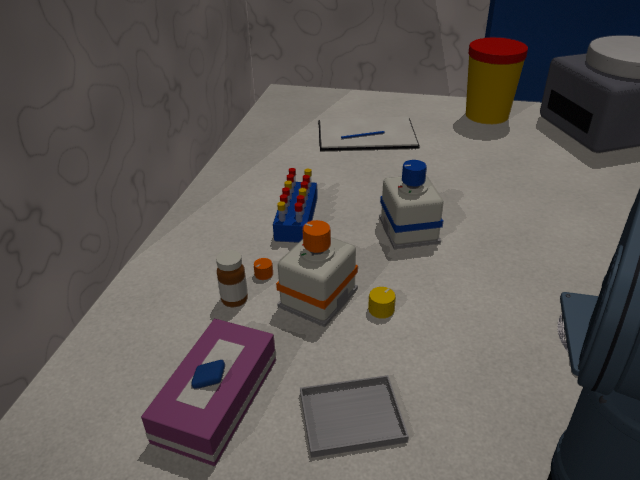

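Candidates: the orange cap on the canister (scene 325,225; side 317,237), a small orange cap on the bench (scene 331,343; side 263,268), a yellow cap (side 381,302) and the blue cap (scene 144,218). I choose the cap on the orange-banded canister: not yellow, and the larger orange one. The tray is empty at scene 413,228 and side 352,415. Next I'll measure it and check a close crop.

```bash
python3 - <<'E'
from h import *
from scipy.optimize import least_squares
ims=[]
for c,(u,v) in [("scene",(325,235)),("side",(317,240))]:
    z=np.load(c+"1.npz"); p,d=z["p"],z["d"]; i=robot.camera_info(c); P=cloud(d,i)
    hsv=cv2.cvtColor(p,cv2.COLOR_RGB2HSV); m=(hsv[...,0]<15)&(hsv[...,1]>150)&(hsv[...,2]>90)&(P[...,2]>.143)&(d>0)
    vv,uu=np.mgrid[:480,:640]; m&=(abs(uu-u)<45)&(abs(vv-v)<45)
    Q=P[m]; zt=np.percentile(Q[:,2],97); S=Q[(Q[:,2]<zt-.006)]
    f=least_squares(lambda x:np.hypot(S[:,0]-x[0],S[:,1]-x[1])-.026,S[:,:2].mean(0)-.01,loss="soft_l1",f_scale=.002)
    T=Q[Q[:,2]>zt-.004]; print(c,"n",len(Q),"ztop",zt,"zmin",Q[:,2].min(),"axis",f.x,"topmean",T.mean(0),"bbox",T.min(0),T.max(0))
    # tray
    uT,vT=(413,228) if c=="scene" else (352,415)
    mm=(abs(uu-uT)<75)&(abs(vv-vT)<60)&(P[...,2]>.009)&(P[...,2]<.025)&(hsv[...,1]<60)&(d>0)
    n,l,st,ce=cv2.connectedComponentsWithStats(cv2.dilate(mm.astype(np.uint8),np.ones((3,3))))
    k=1+st[1:,4].argmax(); W=P[mm&(l==k)]; r=cv2.minAreaRect((W[:,:2]*1000).astype(np.float32)); print("tray",len(W),r)
    ims.append(cv2.resize(p[v-45:v+45,u-45:u+45],(400,400),interpolation=cv2.INTER_CUBIC))
save("crop.png",np.hstack(ims))
E
```

```text
scene n 339 ztop 0.1811167067910441 zmin 0.16079309183581436 axis [ 0.60082872 -0.05010164] topmean [ 0.59691897 -0.00084331  0.1795579 ] bbox [ 0.57110138 -0.02511312  0.17742486] [0.62060844 0.0237097  0.18166853]
tray 742 ((474.4554443359375, 276.7552185058594), (159.20555114746094, 132.77647399902344), 22.090499877929688)
side n 428 ztop 0.18018126993772515 zmin 0.1432809945498551 axis [0.59561926 0.00136027] topmean [0.59486728 0.00412182 0.17840692] bbox [ 0.56967325 -0.02613388  0.17622563] [0.62009817 0.02928681 0.18127   ]
tray 1109 ((474.51324462890625, 277.956787109375), (157.06015014648438, 130.0774383544922), 22.347862243652344)
```

View pics/crop.png

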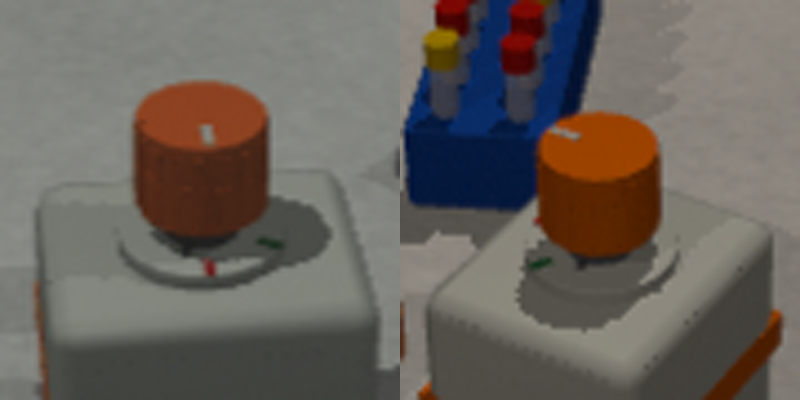

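The crop shows the orange cap on the neck with its white stripe in line with the red mark, so it is locked. The green mark is about 60° anticlockwise. The axis is at about (0.5955, 0.001) and the top at z ≈ 0.179. I'll move above it.

{"method": "send_rows", "body": {"rows": "-0.554 -0.431 0 0 0 1.0 100;-0.554 -0.431 0 0 0 1.0 100;-0.554 -0.431 0 0 0 1.0 100;-0.554 -0.431 0 0 0 1.0 100;-0.554 -0.431 0 0 0 1.0 100;-0.554 -0.431 0 0 0 1.0 100;-0.554 -0.431 0 0 0 1.0 100;-0.554 -0.431 0 0 0 1.0 100;-0.554 -0.431 0 0 0 1.0 100;-0.554 -0.431 0 0 0 1.0 100;-0.554 -0.431 0 0 0 1.0 100;-0.554 -0.431 0 0 0 1.0 100;-0.554 -0.431 0 0 0 1.0 100;-0.554 -0.431 0 0 0 1.0 100;-0.554 -0.431 0 0 0 1.0 100;-0.554 -0.431 0 0 0 1.0 100;-0.554 -0.431 0 0 0 1.0 100;-0.554 -0.431 0 0 0 1.0 100;-0.554 -0.431 0 0 0 1.0 100;-0.554 -0.431 0 0 0 1.0 100"}}

```text
t: 2.5
tcp_pos: [0.5955, 0.0027, 0.2388]
orientation: [[-0.197, 0.98, 0.0], [0.98, 0.197, 0.0], [0.0, 0.0, -1.0]]
force: [0.6, 0.0, 0.3]
gripper_width: 1.0
```

```bash
python3 - <<'E'
from h import *
s=robot.sense(); print(s["t"],s["tcp_pos"],s["orientation"].round(3),s["joints"].round(2),s["force"])
p,d,i=snap("wrist"); save("wrist1.png",p); print(i)
K=np.array(i["K"]); f=K[0,0]
vv,uu=np.mgrid[:480,:640]; x=uu-K[0,2]; y=vv-K[1,2]; r=np.hypot(x,y)+1e-9; th=r/f
ok=(th<1.4)&(d>0); tn=np.tan(np.clip(th,0,1.4))
P=np.stack([x/r*tn*d,-y/r*tn*d,-d],-1)@np.array(i["attitude"]).T+np.array(i["position"])
hsv=cv2.cvtColor(p,cv2.COLOR_RGB2HSV); m=ok&(hsv[...,0]<15)&(hsv[...,1]>140)&(hsv[...,2]>60)&(P[...,2]>.165)
print(m.sum())
if m.sum():
    Q=P[m]; T=Q[Q[:,2]>np.median(Q[:,2])-.004]
    print(T.min(0),T.max(0),cv2.minEnclosingCircle((T[:,:2]*1000).astype(np.float32)),Q[:,2].max())
for b in robot.boxes_of("cap_mid","wrist"): print(b["score"],w(i,b["centre"]))
E
```

```text
2.5 [0.59552992 0.00265244 0.23882111] [[-0.197  0.98   0.   ]
 [ 0.98   0.197  0.   ]
 [ 0.     0.    -1.   ]] [-0.38  0.46  0.41  1.71 -0.21  1.01  0.3 ] [0.58847853 0.04517628 0.30287707]
{'K': array([[371.64829954,   0.        , 319.26126241],
       [  0.        , 371.64829954, 243.18514234],
       [  0.        ,   0.        ,   1.        ]]), 'position': array([0.57874   , 0.08457155, 0.38543827]), 'attitude': array([[ 9.80268759e-01, -1.87403979e-01, -6.28721674e-02],
       [ 1.97669314e-01,  9.29272272e-01,  3.12057505e-01],
       [-5.54564536e-05, -3.18328122e-01,  9.47980593e-01]])}
4821
[ 0.56923492 -0.02313474  0.17452589] [0.64445323 0.02787963 0.33079058] ((607.06689453125, 10.052682876586914), 39.744117736816406) 0.3307905819795759
0.64 [0.46820276 0.0149446  0.03709558]
0.61 [ 0.72197479 -0.04609202  0.03213992]
0.57 [0.59858936 0.01036073 0.17816189]
```

View pics/wrist1.png

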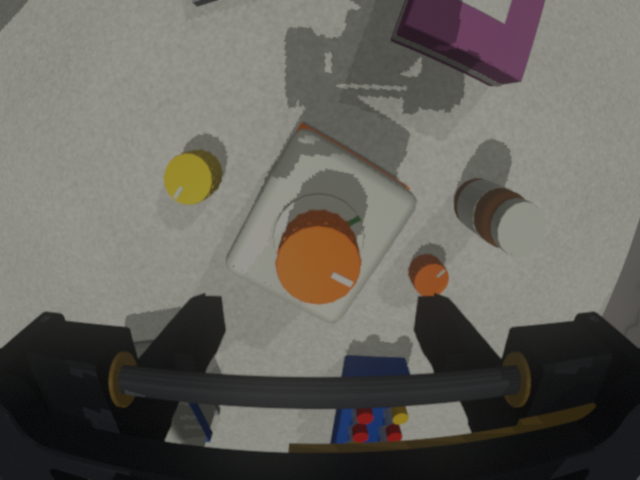

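The wrist view shows the cap at (318,262), centred between the finger tips, with the stripe pointing to (345,280). Descend and grip.

{"method": "send_rows", "body": {"rows": "0 0 0.03 0 0 0 100;0 0 0.06 0 0 0 100;0 0 0.08 0 0 0 100;0 0 0.09 0 0 0 100;0 0 0.094 0 0 0 100;0 0 0.094 0 0 0 100;0 0 0.094 0 0 0 50;0 0 0.094 0 0 0 30;0 0 0.094 0 0 0 30;0 0 0.094 0 0 0 30;0 0 0.094 0 0 0 30;0 0 0.094 0 0 0 30;0 0 0.094 0 0 0 30;0 0 0.094 0 0 0 30"}}

```text
t: 4.0
tcp_pos: [0.5954, 0.0015, 0.1449]
orientation: [[-0.196, 0.981, -0.001], [0.981, 0.196, 0.0], [0.0, -0.001, -1.0]]
force: [-4.3, -0.2, 4.7]
gripper_width: 0.579
```

{"method": "send_rows", "body": {"rows": "0 0 0.002 0 0 0 0;0 0 0.004 0 0 0 0;0 0 0.006 0 0 0 0;0 0 0.008 0 0 0 0;0 0 0.008 0 0 0 0;0 0 0.008 0 0 0 0"}}

```text
t: 4.6
tcp_pos: [0.5955, 0.0015, 0.1376]
orientation: [[-0.196, 0.981, -0.0], [0.981, 0.196, 0.0], [0.001, -0.0, -1.0]]
force: [-6.5, -0.5, 11.1]
gripper_width: 0.579
```

{"method": "send_rows", "body": {"rows": "0 0 0.001 0 0 0 0;0 0 0.002 0 0 0 0;0 0 0.002 0 0 0 0;0 0 0.002 0 0 0 0"}}

```text
t: 5.0
tcp_pos: [0.5956, 0.0016, 0.1359]
orientation: [[-0.196, 0.981, -0.0], [0.981, 0.196, 0.001], [0.001, -0.0, -1.0]]
force: [-6.8, 0.1, 13.3]
gripper_width: 0.578
```

{"method": "send_rows", "body": {"rows": "0 0 0 0 0 -0.08 0;0 0 0 0 0 -0.16 0;0 0 0 0 0 -0.24 0;0 0 0 0 0 -0.32 0;0 0 0 0 0 -0.4 0;0 0 0 0 0 -0.4 0"}}

```text
t: 5.6
tcp_pos: [0.5964, 0.0018, 0.1362]
orientation: [[-0.564, 0.826, 0.002], [0.826, 0.564, 0.001], [-0.0, 0.002, -1.0]]
force: [-5.6, 0.1, 13.2]
gripper_width: 0.581
```

```bash
python3 -c "
from h import *
s=robot.sense();print(s['wrist_torque'],s['joints'].round(2))"
```

```text
[0.04786799 1.06636911 0.03286225] [-0.27  0.58  0.26  1.78 -0.2   0.81  0.69]
```

The turn is free, with almost no axial torque. Continuing to 1.07 rad.

{"method": "send_rows", "body": {"rows": "0 0 0 0 0 -0.08 0;0 0 0 0 0 -0.16 0;0 0 0 0 0 -0.24 0;0 0 0 0 0 -0.32 0;0 0 0 0 0 -0.4 0;0 0 0 0 0 -0.48 0;0 0 0 0 0 -0.56 0;0 0 0 0 0 -0.64 0;0 0 0 0 0 -0.67 0;0 0 0 0 0 -0.67 0;0 0 0 0 0 -0.67 0"}}

```text
t: 6.7
tcp_pos: [0.5963, 0.0018, 0.1361]
orientation: [[-0.954, 0.299, 0.001], [0.299, 0.954, 0.001], [-0.001, 0.001, -1.0]]
force: [-4.3, 0.9, 13.8]
gripper_width: 0.581
```

```bash
python3 - <<'E'
from h import *
s=robot.sense();print(s['wrist_torque'],s['joints'].round(2),s["orientation"].round(3).tolist())
a=[]
for c,(u,v) in [("scene",(325,235)),("side",(317,240))]:
    p,d,i=snap(c); a.append(cv2.resize(p[v-60:v+60,u-60:u+60],(400,400),interpolation=cv2.INTER_CUBIC))
save("turn.png",np.hstack(a))
E
```

```text
[ 9.19719205e-02  1.06344697e+00 -5.16012264e-04] [-0.14  0.57  0.09  1.77 -0.07  0.8   1.25] [[-0.954, 0.299, 0.001], [0.299, 0.954, 0.001], [-0.001, 0.001, -1.0]]
```

View pics/turn.png

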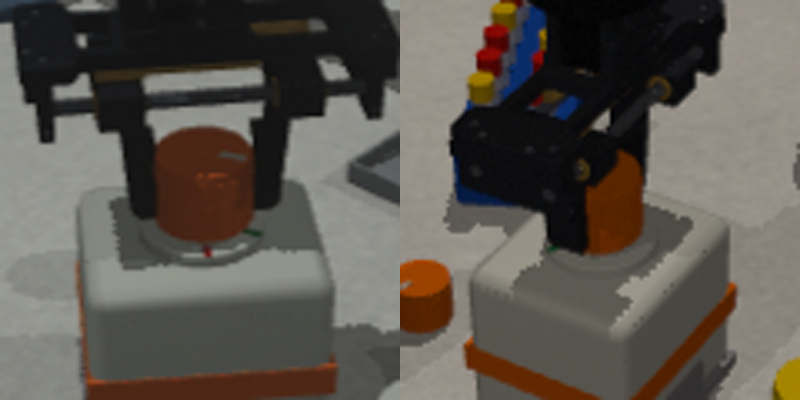

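In the left crop the stripe at (232,155) now points the way of the green mark at (253,233). Lifting straight up.

{"method": "send_rows", "body": {"rows": "0 0 -0.004 0 0 0 0;0 0 -0.008 0 0 0 0;0 0 -0.012 0 0 0 0;0 0 -0.016 0 0 0 0;0 0 -0.022 0 0 0 0;0 0 -0.03 0 0 0 0;0 0 -0.04 0 0 0 0;0 0 -0.055 0 0 0 0;0 0 -0.07 0 0 0 0;0 0 -0.08 0 0 0 0;0 0 -0.08 0 0 0 0;0 0 -0.08 0 0 0 0"}}

```text
t: 8.0
tcp_pos: [0.5956, 0.0016, 0.2148]
orientation: [[-0.954, 0.299, 0.0], [0.299, 0.954, 0.0], [-0.0, 0.0, -1.0]]
force: [-0.0, 0.2, -1.3]
gripper_width: 0.582
```

```bash
python3 - <<'E'
from h import *
s=robot.sense();print(s['tcp_pos'],s["force"],s["gripper_width"],s["orientation"].round(3).tolist())
p,d,i=snap("scene"); P=cloud(d,i); save("lift.png",cv2.resize(p[130:330,220:460],(720,600)))
hsv=cv2.cvtColor(p,cv2.COLOR_RGB2HSV); m=(hsv[...,0]<15)&(hsv[...,1]>150)&(hsv[...,2]>60)&(P[...,2]>.143)&(d>0)&(abs(P[...,0]-.6)<.06)&(abs(P[...,1])<.06)
Q=P[m]; print(m.sum(),np.percentile(Q,[2,50,98],axis=0).round(4).tolist())
D=np.array([.4745,.277,0])-s["tcp_pos"]; print("tool-frame shift to tray",s["orientation"].T@D)
E
```

```text
[0.59564243 0.00162632 0.21481623] [-0.00954033  0.1521157  -1.27439069] 0.5823595776000251 [[-0.954, 0.299, 0.0], [0.299, 0.954, 0.0], [-0.0, 0.0, -1.0]]
907 [[0.5785, -0.0249, 0.2113], [0.6141, -0.0065, 0.2394], [0.6229, 0.0195, 0.2503]]
tool-frame shift to tray [0.1979784  0.22652172 0.21481301]
```

View pics/lift.png

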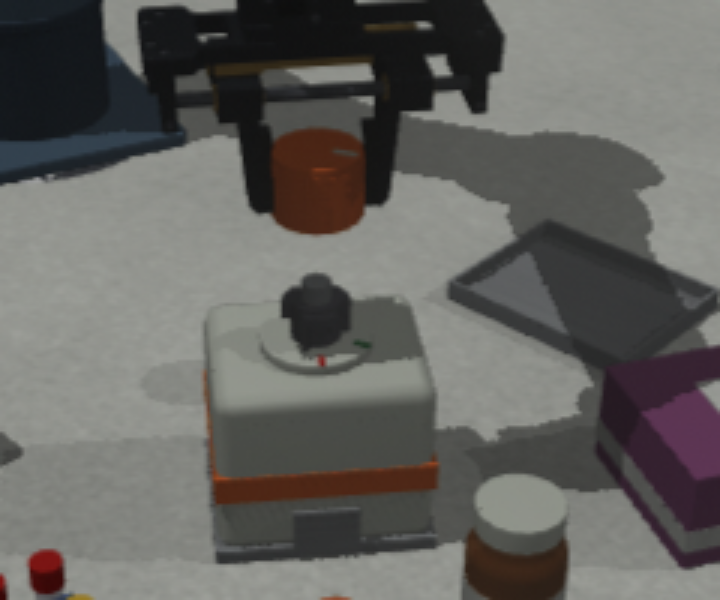

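The cap is off and held level, with the bare neck visible at (316,310). Quick check of the glove box's clearance before placing.

```bash
python3 - <<'E'
from h import *
z=np.load("side1.npz"); i=robot.camera_info("side"); P=cloud(z["d"],i); hsv=cv2.cvtColor(z["p"],cv2.COLOR_RGB2HSV)
m=(hsv[...,0]>140)&(hsv[...,0]<172)&(hsv[...,1]>60)&(P[...,2]>.01); m[:, 300:]=False; m[:310]=False
Q=P[m]; print(m.sum(),cv2.boxPoints(cv2.minAreaRect((Q[:,:2]*1000).astype(np.float32))),Q[:,2].max())
E
```

```text
8228 [[379.8051  865.0744 ]
 [652.5466  134.51852]
 [850.74884 208.51422]
 [578.0074  939.07007]] 0.7947388403981441
```

```bash
python3 - <<'E'
from h import *
z=np.load("side1.npz"); i=robot.camera_info("side"); P=cloud(z["d"],i); hsv=cv2.cvtColor(z["p"],cv2.COLOR_RGB2HSV)
m=(hsv[...,0]>140)&(hsv[...,0]<172)&(hsv[...,1]>60)&(P[...,2]>.01)&(P[...,2]<.1); m[:, 300:]=False; m[:310]=False
Q=P[m]; print(m.sum(),cv2.boxPoints(cv2.minAreaRect((Q[:,:2]*1000).astype(np.float32))),Q[:,2].max())
E
```

```text
8196 [[629.25775 185.11102]
 [751.1923  168.11932]
 [783.29266 398.47565]
 [661.3581  415.46735]] 0.07530776881611079
```

The glove box starts at x ≈ 0.63 and the gripper body reaches at most 0.54, so it clears. Transit, then lower.

{"method": "send_rows", "body": {"rows": "0 0 -0.015 0 0 0 0;0.02 0.023 -0.02 0 0 0 0;0.045 0.051 -0.02 0 0 0 0;0.07 0.08 -0.02 0 0 0 0;0.1 0.115 -0.02 0 0 0 0;0.13 0.149 -0.02 0 0 0 0;0.16 0.183 -0.01 0 0 0 0;0.183 0.21 0 0 0 0 0;0.198 0.2265 0.01 0 0 0 0;0.198 0.2265 0.03 0 0 0 0;0.198 0.2265 0.06 0 0 0 0;0.198 0.2265 0.09 0 0 0 0;0.198 0.2265 0.12 0 0 0 0;0.198 0.2265 0.145 0 0 0 0;0.198 0.2265 0.165 0 0 0 0;0.198 0.2265 0.18 0 0 0 0;0.198 0.2265 0.188 0 0 0 0;0.198 0.2265 0.192 0 0 0 0;0.198 0.2265 0.195 0 0 0 0;0.198 0.2265 0.195 0 0 0 0"}}

```text
t: 10.05
tcp_pos: [0.4749, 0.2771, 0.02]
orientation: [[-0.954, 0.299, 0.001], [0.299, 0.954, 0.0], [-0.0, 0.0, -1.0]]
force: [-0.2, 1.3, -0.3]
gripper_width: 0.58
```

```bash
python3 - <<'E'
from h import *
s=robot.sense();print(s['tcp_pos'],s["force"],s["gripper_width"],s["orientation"].round(3).tolist(),s["joints"].round(2))
p,d,i=snap("side"); P=cloud(d,i); save("low.png",cv2.resize(p[300:480,230:470],(800,600)))
hsv=cv2.cvtColor(p,cv2.COLOR_RGB2HSV); m=(hsv[...,0]<18)&(hsv[...,1]>150)&(hsv[...,2]>60)&(d>0)&(abs(P[...,0]-.4745)<.06)&(abs(P[...,1]-.277)<.06)
Q=P[m]; print(m.sum(),np.percentile(Q,[1,50,99],axis=0).round(4).tolist() if m.sum() else "")
E
```

```text
[0.47486407 0.27710237 0.02004503] [-0.22642882  1.28430997 -0.31237583] 0.5804497481537783 [[-0.954, 0.299, 0.001], [0.299, 0.954, 0.0], [-0.0, 0.0, -1.0]] [-0.61  0.7  -0.    1.92  0.    0.52  0.66]
349 [[0.4492, 0.2549, 0.0145], [0.4583, 0.2907, 0.0393], [0.4928, 0.3047, 0.0561]]
```

View pics/low.png

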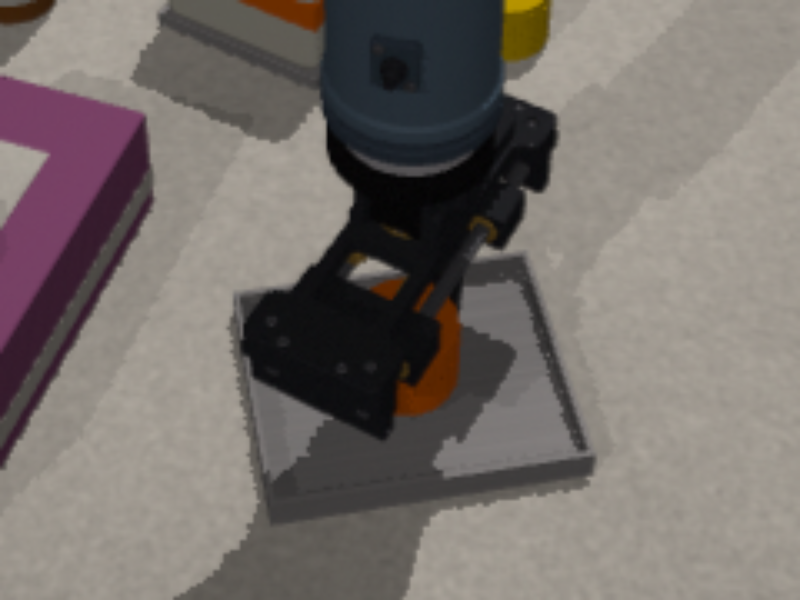

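The cap is over the tray's middle at (425,350), with its bottom near z ≈ 0.015. Creeping down until it touches.

{"method": "send_rows", "body": {"rows": "0 0 0.003 0 0 0 0;0 0 0.005 0 0 0 0;0 0 0.007 0 0 0 0;0 0 0.008 0 0 0 0;0 0 0.009 0 0 0 0;0 0 0.009 0 0 0 0"}}

```text
t: 10.7
tcp_pos: [0.4745, 0.2769, 0.0106]
orientation: [[-0.954, 0.299, -0.0], [0.299, 0.954, -0.0], [0.0, -0.0, -1.0]]
force: [-0.1, -0.3, -1.2]
gripper_width: 0.582
```

{"method": "send_rows", "body": {"rows": "0 0 0.0005 0 0 0 0;0 0 0.001 0 0 0 0;0 0 0.001 0 0 0 0"}}

```text
t: 11.0
tcp_pos: [0.4746, 0.277, 0.0099]
orientation: [[-0.954, 0.299, 0.0], [0.299, 0.954, 0.0], [-0.0, 0.0, -1.0]]
force: [-0.5, -0.4, 1.2]
gripper_width: 0.579
```

{"method": "send_rows", "body": {"rows": "0 0 0.0005 0 0 0 0;0 0 0.001 0 0 0 0;0 0 0.001 0 0 0 0"}}

```text
t: 11.3
tcp_pos: [0.4746, 0.277, 0.0098]
orientation: [[-0.954, 0.299, 0.0], [0.299, 0.954, -0.0], [-0.0, -0.0, -1.0]]
force: [-3.8, -1.2, 13.4]
gripper_width: 0.584
```

Contact with the floor. I'll ease off by 1 mm, open slowly and retreat upwards.

{"method": "send_rows", "body": {"rows": "0 0 -0.001 0 0 0 0;0 0 -0.001 0 0 0 0;0 0 -0.001 0 0 0 60;0 0 -0.001 0 0 0 63;0 0 -0.001 0 0 0 66;0 0 -0.001 0 0 0 70;0 0 -0.001 0 0 0 72;0 0 -0.001 0 0 0 72;0 0 -0.001 0 0 0 72"}}

```text
t: 12.2
tcp_pos: [0.4746, 0.2769, 0.0097]
orientation: [[-0.954, 0.299, 0.0], [0.299, 0.954, 0.0], [-0.0, 0.0, -1.0]]
force: [0.0, -0.4, -0.2]
gripper_width: 0.72
```

{"method": "send_rows", "body": {"rows": "0 0 -0.005 0 0 0 72;0 0 -0.015 0 0 0 72;0 0 -0.03 0 0 0 72;0 0 -0.06 0 0 0 72;0 0 -0.1 0 0 0 72;0 0 -0.14 0 0 0 72;0 0 -0.18 0 0 0 72;0 0 -0.2 0 0 0 72;0 0 -0.2 0 0 0 72;0 0 -0.2 0 0 0 72"}}

```text
t: 13.2
tcp_pos: [0.4745, 0.2769, 0.2105]
orientation: [[-0.954, 0.299, 0.001], [0.299, 0.954, 0.001], [-0.001, 0.001, -1.0]]
force: [-0.8, -0.5, -0.3]
gripper_width: 0.721
```

```bash
python3 - <<'E'
from h import *
s=robot.sense();print(s["t"],s['tcp_pos'],s["force"],s["gripper_width"])
p,d,i=snap("scene"); P=cloud(d,i); save("end.png",p)
hsv=cv2.cvtColor(p,cv2.COLOR_RGB2HSV); m=(hsv[...,0]<18)&(hsv[...,1]>150)&(hsv[...,2]>60)&(d>0)&(abs(P[...,0]-.4745)<.06)&(abs(P[...,1]-.277)<.06)
Q=P[m]; print(m.sum(),np.percentile(Q,[1,50,99],axis=0).round(4).tolist() if m.sum() else "")
T=Q[Q[:,2]>.038]; A=np.c_[T[:,:2],np.ones(len(T))]; print("top plane",np.linalg.lstsq(A,T[:,2],rcond=None)[0],T.mean(0))
E
```

```text
13.2 [0.47449451 0.27692016 0.2105255 ] [-0.80049793 -0.45308202 -0.33618372] 0.7213584333283001
541 [[0.4542, 0.2499, 0.0057], [0.4887, 0.2659, 0.0366], [0.5026, 0.2955, 0.0468]]
top plane [-0.04424404  0.02595193  0.05810752] [0.47880188 0.27196296 0.04398136]
```

View pics/end.png

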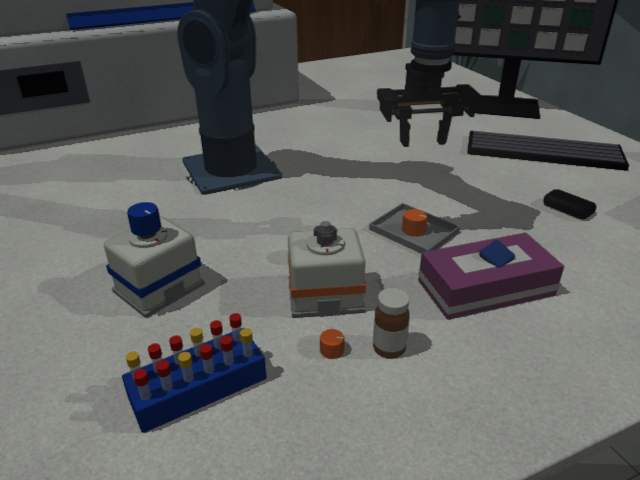

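The cap stands upright in the tray at (414,222), stripe up. The canister's neck is bare at (325,232), the other things haven't moved, and the gripper is clear. Handing in.

```bash
python3 -c "
from cell import robot
print(robot.finish_job())"
```

```text
the job is handed in; nothing more can be done
None
```

The orange cap is off the canister and stands right way up near the middle of the steel tray, and the job is handed in at about 13 s on the robot's clock. I gripped the cap round its side, pressed it down about 9 mm (force about 13 N), turned it 1.07 rad anticlockwise while pressed, and lifted it straight up 79 mm before moving sideways.

- **Placing:** the touch-down force reached about 13 N on the last 1 mm step, so I eased off before opening the fingers.
- **Last checks:** the final picture shows the cap upright with its stripe up, the canister's neck bare, and the gripper 0.2 m clear. The blue-capped canister, glove box, reagent bottle, tube rack and small orange cap look unmoved. The yellow cap is not visible in that picture.
- **Flatness:** the measured cap top was about 44 mm (expected 43 mm), with a fitted tilt of about 3°. I put that tilt down to depth noise and did not measure it again.

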